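# Close the sliding bookend of a desk book rack

## Robot

A 7-joint arm with a two-finger parallel gripper is mounted at the origin on the work surface. World frame = base frame: x ahead of the robot, y to its left, z up, the work surface at z = 0. Lengths are in m, angles in rad, forces in N, time in s.
With the tool pointing down it reaches from about 0.4 to 0.75 m from the base axis. Payload 19.5 kg.
Tool frame: the origin (TCP) lies between the finger pads; the fingertips stand 17 mm ahead of it and the grasp point (between the pads) lies 2 mm behind it; z points along the fingers, x is the direction in which the jaws open and shut, and the axes are right-handed (so a half turn about z gives the same grasp; the last joint's range is limited). The gripper opens to 85 mm and grips with 20 to 120 N. Pads are 22 mm wide; open, the fingers measure 114 mm over their backs; the gripper's body (76 mm by 85 mm) begins 54 mm behind the grasp point. The pads swing forward as they close: fully open they stand 13 mm farther back than shut.
Start: joints at [-1.285, 0.707, -0.028, 1.485, 0.022, 0.951, -0.075], TCP at [0.185, 0.544, 0.248] pointing down, gripper open.
Joint ranges: [-2.71, 2.71], [-0.32, 2.16], [-1.57, 1.52], [0, 2.45], [-1.46, 4.6], [0, 2.02], [-2.83, 2.83]. Speed limits (rad/s): [1.89, 1.89, 2.57, 2.57, 3.01, 3.01, 3.01].

## Interface

Orientations are given as a unit quaternion [x, y, z, w].
In Python, from station import r, read_camera, camera_model, boxes_of, masks_of gives the robot as it stands.
- The arm moves only by the shell command python3 -m pendant 'ROWS' [OPENING]. ROWS is text: rows parted by semicolons, each of 4 numbers parted by spaces: the shift along the tool's x, y, z in m, then the turn about the tool's z in rad. A call has 1 to 20 rows; each row shifts and turns the pose as measured when the row begins, along the tool's axes as they then stand; what a row does not reach is not made up. A row lasts 1/10 s, in which the tool goes at most 50 mm and 8.59 degrees, less where a joint would pass 70% of its speed; a pose out of reach is approached as far as the arm can. A call with a gripper value outside its range is refused whole. OPENING is the opening in per cent of the stroke, from 0 (shut) to 100 (fully open), set as the call begins (- or left out, the last holds). The fingers move at their own pace and stop on an object; the grip force is fixed at half the most. Time passes only in rows, so rows that do not move let the fingers close. It gives the time, the measured TCP pose, the force and the opening at its end, in the units of the state.
- r.observe(): the state, without advancing time (a new reading comes with each control period).
- read_camera(name): name is "side" or "top"; returns the picture (480x640x3 uint8, red, green, blue); there is no depth.
- camera_model(name): a dict with "camera_matrix" (3x3 intrinsics, pixels), "eye" and "attitude" of the camera in the world. Camera axes: x right, y up, looking along -z (the intrinsics and any distortion apply to the point x, -y, -z); pixel columns grow to the right and rows downward; lengths in m; the calibration is good to about 2 mm. A picture is of the moment at which its call begins. camera_model takes no time and is no camera call.
- r.sign_off(): hands the job in, once; it reports no verdict.
Trained networks look in the newest picture that a camera, given by its name, has taken for a name from the list of things; names that differ only in an ending like _2 or _b are one class to them, and where a whole thing is asked for, a point or a joint stands for the part that bears it (a point fixed in the world has none). Each returns a list of dicts, best first, with "conf" (0 to 1); they miss things now and then, are a little off and sometimes report something else, mostly with a low value. They report only what shows in the picture. A call takes as long as a camera call. They do not tell look-alikes from the thing itself.
- boxes_of(camera, label): "position" ([x, y, z] in m, in world coordinates, good to about 4 mm: the middle of the surface that is visible of it).
- masks_of(camera, label): "region" (480x640 bool, what is visible of it).
The state is a dict: "t": time; "joints": joint angles; "joint_vel": joint speeds; "effort": joint torques, N m; "tcp_pos": TCP position; "orientation": TCP orientation; "force": force on the tool from outside, world axes, zero at the start; "ft_torque": the same for the moment, N m; "finger_gap": finger opening in m.
Only numpy, scipy, OpenCV 4.12 (cv2) and the standard library are available. Lean on these libraries where they do the work, as an engineer would, in place of code of your own. Each camera call takes 0.05 s, during which the arm holds its last target.

## Task

Close up the book rack on the desk: with a fingertip press down the lock button on the foot of the sliding bookend, and keep it pressed all the way while you push the bookend along its base towards the books to its end stop. Then let go, so that the button springs up and locks it there. Pick nothing up, and leave the books and the other things where they stand.

Things in the scene. Friction and masses are not known exactly. Their poses are not given: they have to be found in the camera images.
- rack: Desktop book rack, fixed to the desk: aluminium base plate 130 x 500 x 12 mm (x, y, z). Origin: centre of the plate's underside; z up, y along the plate. At its +y end a fixed white bookend 160 mm high with three books against it. The sliding bookend closes towards +y: a foot 104 mm wide, 140 mm long, top 33 mm above the desk, with a white upright plate 120 mm wide, 108 mm high at its +y end.
- carriage (a joint): Position of the sliding bookend and its foot along the rack's +y axis, in m: 0 fully open, 0.200 at the end stop next to the books (it goes no farther, about 7 mm short of the nearest book). Starts locked somewhere from 0 to 0.08. Locked, it is held with about 1 mm of play; let go, it locks at the nearest of notches 8 mm apart, the last at the stop. Unlocked it slides against about 1 N.
- lock_button (a joint): Travel of the lock button in m: 0 is up (locked), 0.006 fully down. Straight down along -z; it begins to move at about 6 N and is fully down at about 9 N, where it stops hard; the bookend is free to slide when the button is 4 mm or more down. A spring returns it when let go.
- button_top (a point): Centre of the flat top of the lock button: grey, ribbed, rectangular, 36 (x) x 38 mm (y), midway across the foot; its top is 43 mm above the desk when up, 10 mm above the foot. The point moves with the button and the bookend; axes as the rack's. The sliding bookend's upright plate is 80 mm away towards +y.
- push_lip (a point): Middle of the top edge of the -y face of the push lip, a fixed white rib on the foot just ahead of the button, 44 mm wide (x), 10 mm thick, top 57 mm above the desk (14 mm above the button). Its face is 26 mm from the button's centre towards +y: a finger holding the button down drags the foot along by friction or, if it slips forward, pushes it by this face.
- book_a: Book standing on the rack next to the fixed bookend, loose, 115 x 32 x 165 mm; origin at the centre of its underside.
- book_b: Middle book, loose, 108 x 22 x 150 mm; origin at the centre of its underside.
- book_c: Book nearest the sliding bookend, loose, 112 x 28 x 158 mm; origin at the centre of its underside.
- mug: White mug, loose, 76 mm across, 85 mm high, beside the rack on the side away from the robot; origin at the centre of its underside.
- cream_jar: Small closed jar, loose, 56 mm across, 50 mm high, beside the rack on the side away from the robot; origin at the centre of its underside.
- tape_roll: Roll of tape lying flat, loose, 60 mm across, 22 mm high, beside the rack on the robot's side; origin at the centre of its underside.
- lotion: Green bottle, loose, 56 mm across, 150 mm high, left of the rack; origin at the centre of its underside.
- clock: White round alarm clock, loose, 84 mm across, 90 mm high, right of the rack; origin at the centre of its underside.
Not all that is in view belongs to the job. Leave any red look-alike of the book_a alone.

How it is judged:
By the outcome, as a careful person would: the job done as asked, in the order asked, and still so for the second after the job is handed in, with the robot touching nothing.
It also fails if it takes over 42 s, if anything falls off the work surface, if the arm or the gripper's body presses on something with over 40 N, if the wrist force passes 120 N, or if a joint passes its speed limit or range.

## Working session

There is one attempt and no reset: what is moved stays moved. The work goes in short steps, Python scripts to look and compute and a shell command to move; the robot and the scene stay as the last step left them, time stands still between calls to the robot, and variables do not carry over. Pictures are saved under pics/ and viewed, and the job is handed in when it is done.

```bash
ls; mkdir -p pics; python3 - <<'E'
from station import *
import cv2
for c in("side","top"):
    cv2.imwrite(f"pics/{c}0.png",cv2.cvtColor(read_camera(c),cv2.COLOR_RGB2BGR))
    print(c,camera_model(c))
o=r.observe();print(o)
for l in("lock_button","button_top","push_lip","carriage","rack"):
    for c in("side","top"):
        print(l,c,[(d["conf"],d["position"]) for d in boxes_of(c,l)][:4])
E
```

```text
pics
side {'camera_matrix': array([[516.59040369,   0.        , 311.02554129],
       [  0.        , 516.59040369, 240.59990995],
       [  0.        ,   0.        ,   1.        ]]), 'eye': array([ 0.35113822, -0.81922542,  0.96991038]), 'attitude': array([ 0.36370822, -0.03519323, -0.08411822,  0.92703932])}
top {'camera_matrix': array([[529.451089  ,   0.        , 320.44720859],
       [  0.        , 529.451089  , 240.41661974],
       [  0.        ,   0.        ,   1.        ]]), 'eye': array([0.39743066, 0.00766554, 1.25745436]), 'attitude': array([-0.03261318,  0.04501293,  0.70903228, -0.70298183])}
{'t': 0.1, 'joints': array([-1.28472012,  0.70701184, -0.02760949,  1.48493893,  0.02199802,
        0.95090764, -0.07552984]), 'joint_vel': array([ 1.23635262e-03,  7.35436020e-05,  2.83106099e-04,  2.47568156e-04,
       -1.00461341e-03,  2.67420352e-04, -3.82797907e-04]), 'effort': array([ 4.19882359e-03, -8.84263444e+01,  1.23785209e+00, -2.36449152e+01,
        1.72874308e-02,  5.07250821e-03,  3.87084344e-05]), 'tcp_pos': array([0.18504715, 0.54418232, 0.24789402]), 'orientation': array([ 8.13011001e-01,  5.82248127e-01, -3.81996540e-04,  2.93403863e-04]), 'force': array([-0.24289656,  0.73627942,  0.08599325]), 'ft_torque': array([-0.04894224, -0.00858052, -0.04700756]), 'finger_gap': 0.08547007864983264}
lock_button side [(0.65, [0.5869, -0.0164, 0.0401])]
lock_button top [(0.69, [0.5821, -0.0055, 0.0422])]
button_top side [(0.45, [0.5846, -0.0111, 0.045])]
button_top top [(0.52, [0.5819, -0.0089, 0.0502])]
push_lip side [(0.69, [0.5705, 0.0156, 0.0349])]
push_lip top [(0.65, [0.5745, 0.0051, 0.0314])]
carriage side [(0.7, [0.4412, 0.0286, 0.0209]), (0.56, [0.5689, 0.0198, 0.0349]), (0.28, [0.5863, -0.0132, 0.0407]), (0.18, [0.4887, 0.191, 0.1082])]
carriage top [(0.82, [0.5727, 0.0083, 0.0374])]
rack side [(0.68, [0.58, -0.0288, 0.0109])]
rack top [(0.61, [0.5752, 0.0204, 0.0108])]
```

View pics/side0.png

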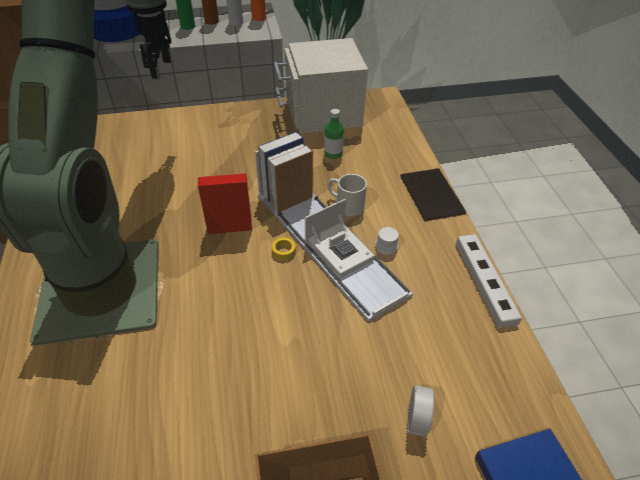

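View pics/top0.png

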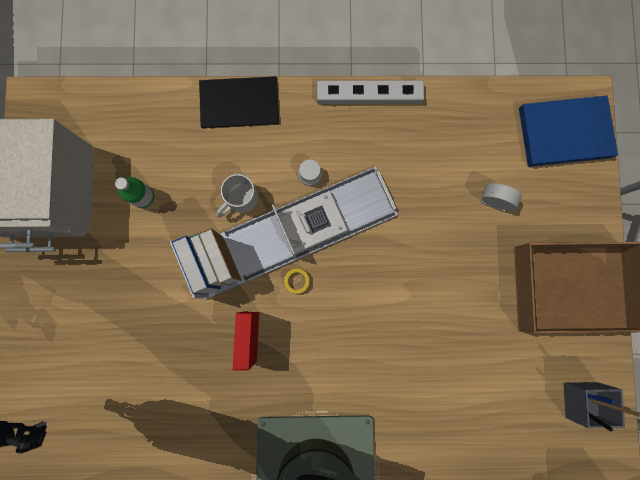

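Side view: the button is at about (343,248) with the lip behind it at (330,238), and the books are at (285,175). Top view: the button is at about (317,219), the upright at (285,232), and the tape roll at (297,281). Next I'll take zoomed crops and measure.

```bash
cat > h.py <<'E'
import numpy as np, cv2
from station import *
from scipy.spatial.transform import Rotation as R
def P(c):
    m=camera_model(c);return np.array(m["camera_matrix"]),np.array(m["eye"]),R.from_quat(m["attitude"]).as_matrix()
def ray(c,uv):
    K,e,A=P(c);d=np.array([(uv[0]-K[0,2])/K[0,0],-(uv[1]-K[1,2])/K[1,1],-1.]);return e,A@d
def onz(c,uv,z):
    e,d=ray(c,uv);return e+d*(z-e[2])/d[2]
def proj(c,p):
    K,e,A=P(c);q=A.T@(np.array(p)-e);return np.array([K[0,2]+K[0,0]*q[0]/-q[2],K[1,2]+K[1,1]*-q[1]/-q[2]])
def tri(u1,u2):
    e1,d1=ray("side",u1);e2,d2=ray("top",u2)
    s=np.linalg.lstsq(np.c_[d1,-d2],e2-e1,rcond=None)[0]
    a=e1+d1*s[0];b=e2+d2*s[1];return (a+b)/2,np.linalg.norm(a-b)
E
python3 - <<'E'
from h import *
np.set_printoptions(precision=4,suppress=True)
for c in("side","top"): 
    m=camera_model(c);print(c,m.keys())
    im=cv2.imread(f"pics/{c}0.png")
    x,y,w,h=(240,130,190,195) if c=="side" else (165,160,250,145)
    k=3
    cv2.imwrite(f"pics/{c}0c.png",cv2.resize(im[y:y+h,x:x+w],None,fx=k,fy=k,interpolation=cv2.INTER_CUBIC))
cs={}
for l in("lock_button","push_lip","rack","tape_roll","mug","cream_jar","book_c","book_a"):
    for c in("side","top"):
        ms=masks_of(c,l)
        for d in ms[:2]:
            q=d["region"].astype(np.uint8)
            v,u=np.nonzero(q);print(l,c,d["conf"],len(u),u.mean().round(1),v.mean().round(1),cv2.minAreaRect(np.c_[u,v].astype(np.float32)))
            if l=="lock_button":cs.setdefault(c,(u.mean(),v.mean()))
print(tri(cs["side"],cs["top"]))
for c in cs: print(c,onz(c,cs[c],.043))
E
```

```text
side dict_keys(['camera_matrix', 'eye', 'attitude'])
top dict_keys(['camera_matrix', 'eye', 'attitude'])
lock_button side 0.77 214 344.6 248.1 ((344.7500305175781, 248.25003051757812), (16.970561981201172, 13.435027122497559), 45.0)
lock_button top 0.71 230 317.0 218.8 ((317.1000061035156, 218.70004272460938), (14.758047103881836, 15.652474403381348), 63.43495178222656)
push_lip side 0.91 3040 336.1 239.5 ((335.8062438964844, 240.2622833251953), (70.28846740722656, 55.608577728271484), 63.019771575927734)
push_lip side 0.59 815 275.1 155.1 ((272.08807373046875, 159.178466796875), (33.306182861328125, 70.97789001464844), 31.26373291015625)
push_lip top 0.93 2640 311.2 222.3 ((311.3402099609375, 222.51547241210938), (46.096717834472656, 59.702354431152344), 66.03751373291016)
push_lip top 0.28 836 134.6 191.7 ((133.9000244140625, 191.1999969482422), (42.0380744934082, 24.59674644470215), 26.56505012512207)
rack side 0.82 7278 342.3 254.7 ((329.0844421386719, 229.41265869140625), (208.42514038085938, 63.960567474365234), 48.92591094970703)
rack top 0.84 9790 305.2 226.4 ((285.4254150390
[... 1264 characters left out ...]
17303466797, 340.7707214355469), (23.606252670288086, 59.60285568237305), 3.3664605617523193)
book_a side 0.97 921 275.0 155.1 ((271.73760986328125, 158.58450317382812), (34.87921905517578, 72.13555145263672), 31.551382064819336)
book_a side 0.82 2200 291.9 178.4 ((292.0, 178.5), (63.0, 42.0), 90.0)
book_a top 0.87 1126 192.1 266.8 ((191.80484008789062, 267.4110107421875), (65.3575210571289, 25.582075119018555), 58.20108413696289)
book_a top 0.85 1345 245.4 340.3 ((245.6017303466797, 340.7707214355469), (23.606252670288086, 59.60285568237305), 3.3664605617523193)
(array([ 0.5853, -0.0073,  0.0368]), np.float64(0.00539891784225993))
side [ 0.5865 -0.0126  0.043 ]
top [ 0.5816 -0.0069  0.043 ]
```

```bash
ls pics
```

```text
side0.png
side0c.png
top0.png
top0c.png
```

View pics/side0c.png

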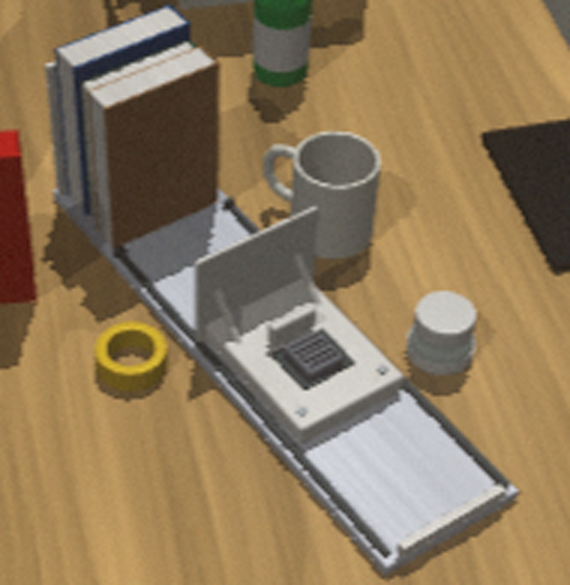

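View pics/top0c.png

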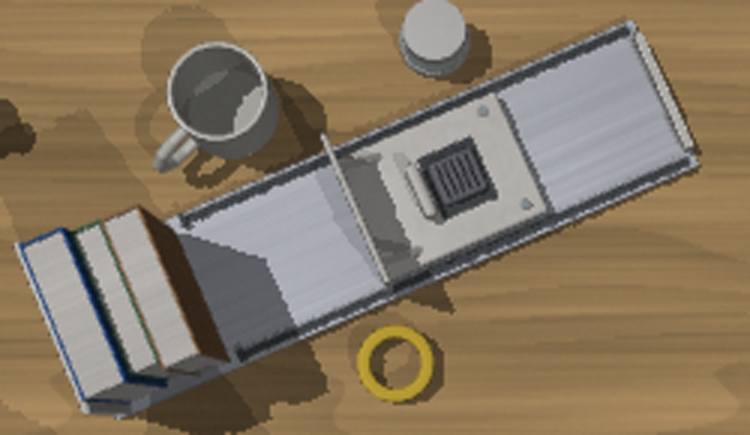

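```bash
cat > fit.py <<'E'
from h import *
from scipy.optimize import least_squares
np.set_printoptions(precision=4,suppress=True)
S=lambda a:(np.array(a)/3+[240,130]-.33); T=lambda a:(np.array(a)/3+[165,160]-.33)
# (cam,px, local x, local y, z, moves)
obs=[("top",T((632,24)),.065,-.25,.012,0),("top",T((697,160)),-.065,-.25,.012,0),
("side",S((516,490)),.065,-.25,.012,0),("side",S((388,567)),-.065,-.25,.012,0),
("top",T((88,412)),-.065,.25,.012,0),
# foot -y corners rel button: foot length 140, front at button+80
("top",T((497,93)),.052,'f',.033,1),("top",T((550,211)),-.052,'f',.033,1),
("side",S((402,378)),.052,'f',.033,1),("side",S((300,437)),-.052,'f',.033,1),
("top",T((458,178)),0,0,.043,1),("side",S((319,353)),0,0,.043,1)]
def res(p,w=False):
    x,y,th,b,f=p;o=[]
    for c,px,lx,ly,z,m in obs:
        yy=(b+(f if ly=='f' else ly)) if m else ly
        q=[x+np.cos(th)*lx-np.sin(th)*yy,y+np.sin(th)*lx+np.cos(th)*yy,z]
        o.append(proj(c,q)-px)
    return np.array(o) if w else np.ravel(o)
s=least_squares(res,[.56,.03,.4,-.06,-.06],loss="soft_l1");p=s.x
print(p,np.degrees(p[2]));print(res(p,1))
x,y,th,b,f=p
ax=np.array([-np.sin(th),np.cos(th)]);print("axis",ax,"button",[x,y]+ax*b, "lipface",[x,y]+ax*(b+.026))
E
python3 fit.py
```

```text
[ 0.5586  0.057   0.3908 -0.071  -0.0547] 22.388897903345903
[[ 0.2451 -1.6528]
 [ 0.3469  2.217 ]
 [-0.7199 -0.0422]
 [-3.0166 -0.3707]
 [ 7.5932  0.3538]
 [ 0.2027 -1.9531]
 [-0.0281 -0.8871]
 [ 0.78   -0.4326]
 [-0.5629 -2.0474]
 [ 0.4593 -1.89  ]
 [-2.0502 -0.4057]]
axis [-0.3809  0.9246] button [ 0.5857 -0.0087] lipface [0.5758 0.0154]
```

```bash
sed -i '/("top",T((88,412))/d' fit.py; python3 fit.py; python3 - <<'E'
from h import *
np.set_printoptions(precision=4,suppress=True)
# rack long edge lines direction (top view), bookend top edges
T=lambda a:(np.array(a)/3+[165,160]-.33);S=lambda a:(np.array(a)/3+[240,130]-.33)
a=onz("top",T((697,160)),.012);b=onz("top",T((240,360)),.012);print(a,b,np.degrees(np.arctan2(-(b-a)[0],(b-a)[1])),np.linalg.norm(b-a))
a=onz("top",T((632,24)),.012);b=onz("top",T((175,222)),.012);print(a,b,np.degrees(np.arctan2(-(b-a)[0],(b-a)[1])))
print("upright top corners",tri(S((318,208)),T((323,136))),tri(S((198,268)),T((388,282))))
print("lip", tri(S((270,335)),T((432,217))),tri(S((314,312)),T((402,155))))
print("tape",tri((283.8,248.6),(297,281)),"red",tri(S((0,0)),T((0,0)))[1])
E
```

```text
[ 0.5544  0.0533  0.4216 -0.0682 -0.056 ] 24.157529099143794
[[-0.2641 -2.501 ]
 [ 1.3528  0.6854]
 [-0.0121 -0.5754]
 [-1.1233  0.3079]
 [-0.0556 -1.1706]
 [ 0.968  -0.6393]
 [-0.0383 -0.5221]
 [-0.5975 -1.2533]
 [ 0.5897 -0.466 ]
 [-3.3709 -0.1415]]
axis [-0.4092  0.9124] button [ 0.5824 -0.0089] lipface [0.5717 0.0148]
[ 0.5991 -0.1982  0.012 ] [0.4436 0.1635 0.012 ] 23.269739281135823 0.3937564133490089
[ 0.7099 -0.1487  0.012 ] [0.5525 0.2153 0.012 ] 23.387593576145967
upright top corners (array([0.6068, 0.0917, 0.1052]), np.float64(0.006103423433125131)) (array([0.4987, 0.0447, 0.1009]), np.float64(0.005078612196996948))
lip (array([0.5527, 0.0125, 0.0464]), np.float64(0.0040538367284484985)) (array([0.5984, 0.0358, 0.0416]), np.float64(0.0027921959525915173))
tape (array([0.4421, 0.0409, 0.0108]), np.float64(0.005365307793324377)) red 0.28783162537996687
```

Only one ribbed grey button fits the description: side (344,248), top (317,219). The power-strip sockets, top (333–408,90), are the only similar things, and they are excluded. The crop shows the lip towards the books. The rack's yaw is about 23.4° and the button is at about (0.583,-0.009). I'll first raise the tool, shut the gripper and turn +0.834 about the tool's z, so that tool x = rack x and tool y = -rack y.

```bash
python3 -m pendant '0 0 -0.01 0.139; 0 0 -0.01 0.139; 0 0 -0.01 0.139; 0 0 -0.01 0.139; 0 0 -0.01 0.139; 0 0 -0.01 0.139' 0; cat > st.py <<'E'
from h import *
np.set_printoptions(precision=4,suppress=True)
o=r.observe();M=R.from_quat(o["orientation"]).as_matrix()
print("t",o["t"],"tcp",o["tcp_pos"],"F",o["force"],"gap",o["finger_gap"],"xang",np.degrees(np.arctan2(M[1,0],M[0,0])),"z",M[:,2]);print("j",o["joints"])
def to(p): return M.T@(np.array(p)-o["tcp_pos"])
if __name__=="__main__":
    import sys
    if len(sys.argv)>3: print("to target, tool axes",to([float(a) for a in sys.argv[1:4]]))
E
python3 st.py 0.583 -0.009 0.30
```

```text
t: 2.0
tcp_pos: [0.1851, 0.5438, 0.3094]
orientation: [0.982, 0.189, -0.001, 0.001]
force: [-0.9, 0.1, 0.4]
finger_gap: 0.0004
t 2.0 tcp [0.1851 0.5438 0.3094] F [-0.8878  0.1045  0.439 ] gap 0.0004452330301586763 xang 21.748478654655695 z [-0.0016 -0.0017 -1.    ]
j [-1.4154  0.6585  0.2402  1.3834 -0.1633  1.1212 -0.7726]
to target, tool axes [0.1647 0.6609 0.0098]
```

```bash
python3 -m pendant '0.01 0.041 0 -0.03; 0.01 0.041 0 0; 0.01 0.041 0 0; 0.01 0.041 0 0; 0.01 0.041 0 0; 0.01 0.041 0 0; 0.01 0.041 0 0; 0.01 0.041 0 0; 0.01 0.041 0 0; 0.01 0.041 0 0; 0.01 0.041 0 0; 0.01 0.041 0 0'; python3 st.py 0.583 -0.009 0.15
```

```text
t: 3.2
tcp_pos: [0.4955, 0.1275, 0.31]
orientation: [0.979, 0.205, 0.0, -0.002]
force: [0.3, 0.4, 0.1]
finger_gap: 0.0001
t 3.2 tcp [0.4955 0.1275 0.31  ] F [0.3067 0.4085 0.1272] gap 9.659120320102163e-05 xang 23.67727105229599 z [ 0.0002  0.0033 -1.    ]
j [-0.4235  0.5469  0.1972  1.6123 -0.1256  0.9936  0.2274]
to target, tool axes [0.0251 0.1606 0.1596]
```

```bash
python3 -m pendant '0.006 0.04 0 0; 0.006 0.04 0 0; 0.006 0.04 0 0; 0.006 0.04 0 0; 0 0 0.04 0; 0 0 0.04 0; 0 0 0.04 0; 0 0 0.03 0; 0 0 0 0'; python3 st.py 0.583 -0.009 0.062; python3 - <<'E'
from h import *
for c,b in(("side",(270,130,160,150)),("top",(230,150,180,140))):
    im=cv2.cvtColor(read_camera(c),cv2.COLOR_RGB2BGR);x,y,w,h=b
    cv2.imwrite(f"pics/{c}1.png",cv2.resize(im[y:y+h,x:x+w],None,fx=4,fy=4,interpolation=cv2.INTER_CUBIC))
E
```

```text
t: 4.1
tcp_pos: [0.5879, -0.0228, 0.1551]
orientation: [0.98, 0.201, 0.003, -0.0]
force: [-0.5, 0.4, 1.3]
finger_gap: 0.0002
t 4.1 tcp [ 0.5879 -0.0228  0.1551] F [-0.5047  0.3943  1.3404] gap 0.00016552381766391934 xang 23.222545984339067 z [ 0.0049  0.0014 -1.    ]
j [-0.0853  0.8494  0.1429  1.5534 -0.1605  0.7454  0.5326]
to target, tool axes [ 0.0004 -0.0146  0.0931]
```

View pics/side1.png

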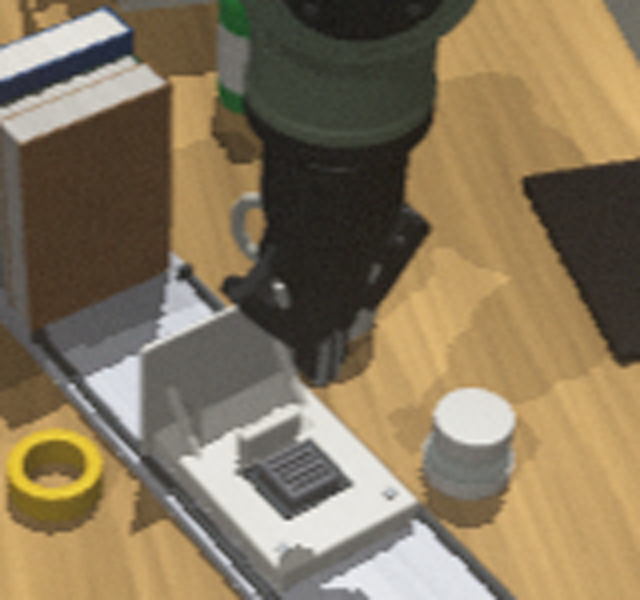

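View pics/top1.png

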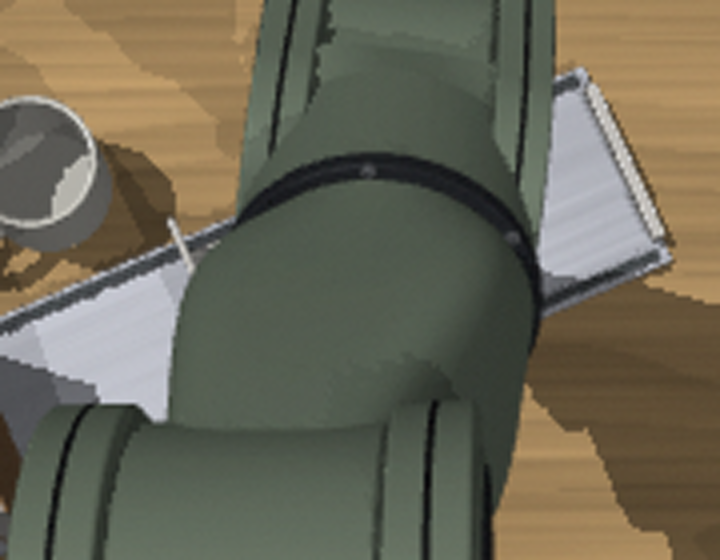

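```bash
python3 - <<'E'
from h import *
o=r.observe();p=o["tcp_pos"]
for d in(0,.017,.03):
    print(d,(proj("side",p-[0,0,d])-[270,130])*4)
print("btn at .583,-.009",(proj("side",[.583,-.009,.043])-[270,130])*4,(proj("side",[.587,-.013,.043])-[270,130])*4)
E
```

```text
0 [318.54285432 346.50797005]
0.017 [316.77529829 367.96365996]
0.03 [315.44884718 384.0649451 ]
btn at .583,-.009 [291.58516763 468.70796445] [299.52124562 472.66696011]
```

The side crop shows the tip at (320,382), clear above the upright, and the button at about (305,472). Two-view compromise for the button is (0.584,-0.009). I'll align and descend.

```bash
python3 -m pendant '0 -0.0146 0 0; 0 0 0.03 0; 0 0 0.03 0; 0 0 0.01 0; 0 0 0 0'; python3 st.py 0.584 -0.009 0.062;python3 - <<'E'
from h import *
for c,b in(("side",(270,150,160,150)),):
    im=cv2.cvtColor(read_camera(c),cv2.COLOR_RGB2BGR);x,y,w,h=b
    cv2.imwrite(f"pics/{c}2.png",cv2.resize(im[y:y+h,x:x+w],None,fx=4,fy=4,interpolation=cv2.INTER_CUBIC))
E
```

```text
t: 4.7
tcp_pos: [0.588, -0.0051, 0.0963]
orientation: [0.979, 0.202, 0.012, 0.001]
force: [0.1, -0.8, 0.4]
finger_gap: 0.0001
t 4.7 tcp [ 0.588  -0.0051  0.0963] F [ 0.135  -0.7517  0.4063] gap 6.0868749649666264e-05 xang 23.352464917694224 z [ 0.0232  0.0029 -0.9997]
j [-0.105   0.9299  0.1213  1.6158 -0.1809  0.5836  0.5245]
to target, tool axes [-0.0059  0.0018  0.0341]
```

View pics/side2.png

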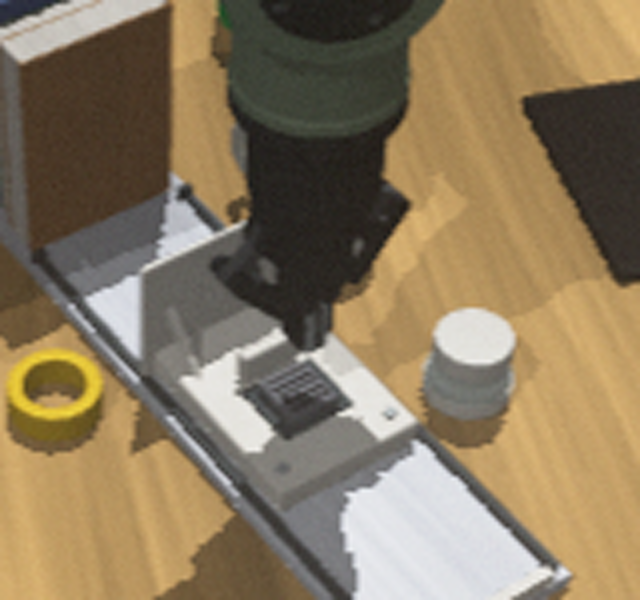

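The side crop shows the tip at (310,345), above and behind the button's centre (298,392), with no contact. I'll correct x and y while descending slowly.

```bash
python3 -m pendant '-0.003 0.002 0.008 0; -0.003 0 0.008 0; 0 0 0.006 0; 0 0 0 0'; python3 st.py 0.584 -0.009 0.062
```

```text
t: 5.15
tcp_pos: [0.585, -0.0096, 0.0766]
orientation: [0.979, 0.202, 0.014, 0.001]
force: [-0.2, -0.6, 0.2]
finger_gap: 0.0002
t 5.15 tcp [ 0.585  -0.0096  0.0766] F [-0.1843 -0.6427  0.2304] gap 0.000185984871019226 xang 23.350196170609625 z [ 0.0285  0.003  -0.9996]
j [-0.0923  0.9563  0.1101  1.6412 -0.1842  0.5257  0.5358]
to target, tool axes [-0.0011 -0.0011  0.0146]
```

```bash
python3 -m pendant '-0.001 -0.002 0.006 0; 0 0 0.004 0; 0 0 0 0'; python3 -m pendant '0 0 0.004 0; 0 0 0 0';  python3 st.py 0.584 -0.009 0.062;python3 - <<'E'
from h import *
for c,b in(("side",(270,150,160,150)),):
    im=cv2.cvtColor(read_camera(c),cv2.COLOR_RGB2BGR);x,y,w,h=b
    cv2.imwrite(f"pics/{c}3.png",cv2.resize(im[y:y+h,x:x+w],None,fx=4,fy=4,interpolation=cv2.INTER_CUBIC))
E
```

```text
t: 5.45
tcp_pos: [0.5836, -0.008, 0.0659]
orientation: [0.979, 0.202, 0.014, 0.001]
force: [-0.5, -0.2, 0.8]
finger_gap: 0.0002
t: 5.65
tcp_pos: [0.5838, -0.0079, 0.0615]
orientation: [0.979, 0.202, 0.014, 0.001]
force: [-0.1, 0.5, 0.3]
finger_gap: 0.0004
t 5.65 tcp [ 0.5838 -0.0079  0.0615] F [-0.0905  0.4983  0.315 ] gap 0.00044533238454088324 xang 23.352051403552373 z [ 0.0287  0.003  -0.9996]
j [-0.0924  0.9797  0.104   1.651  -0.1879  0.4919  0.5367]
to target, tool axes [-0.0002  0.0011 -0.0005]
```

View pics/side3.png

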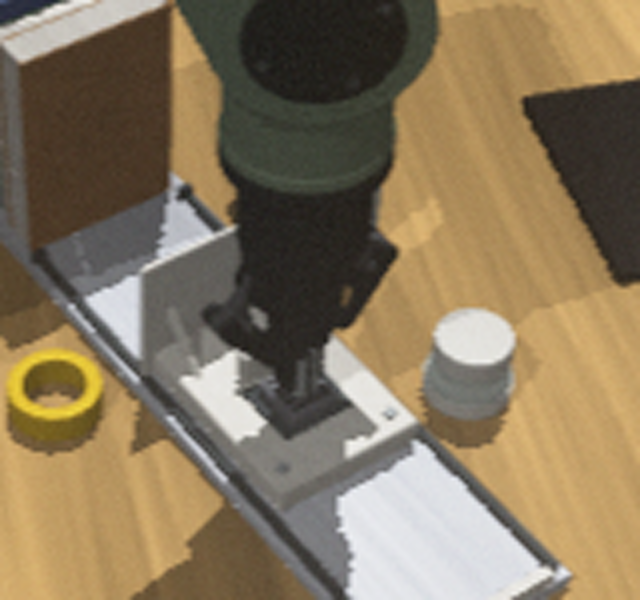

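The tip sits over the middle of the button at (302,395), just short of contact. I'll press in small steps.

```bash
python3 -m pendant '0 0 0.002 0; 0 0 0.002 0';python3 -m pendant '0 0 0.003 0; 0 0 0.003 0';python3 st.py 0.584 -0.009 0.062
```

```text
t: 5.9
tcp_pos: [0.5842, -0.008, 0.0581]
orientation: [0.979, 0.202, 0.015, 0.002]
force: [-2.1, -0.7, 7.8]
finger_gap: 0.0001
t: 6.1
tcp_pos: [0.5847, -0.0086, 0.0534]
orientation: [0.979, 0.202, 0.015, 0.002]
force: [-16.2, -5.4, 73.3]
finger_gap: -0.0002
t 6.1 tcp [ 0.5847 -0.0086  0.0534] F [-16.1632  -5.4286  73.3209] gap -0.00020623214902305796 xang 23.314423946295964 z [ 0.0309  0.0023 -0.9995]
j [-0.0901  0.9935  0.1014  1.6518 -0.1893  0.4749  0.5382]
to target, tool axes [-0.0005  0.0001 -0.0086]
```

Fully down, but 73 N is more than needed. One still row to see how the force settles.

```bash
python3 -m pendant '0 0 0 0'; python3 -m pendant '0 0 0.0005 0';python3 -m pendant '0 0 0.0005 0'
```

```text
t: 6.2
tcp_pos: [0.5848, -0.0093, 0.0544]
orientation: [0.979, 0.202, 0.016, 0.002]
force: [-3.5, -0.9, 8.6]
finger_gap: 0.0002
t: 6.3
tcp_pos: [0.5848, -0.0096, 0.0544]
orientation: [0.979, 0.202, 0.016, 0.003]
force: [-2.1, -1.1, 8.4]
finger_gap: 0.0003
t: 6.4
tcp_pos: [0.5849, -0.0098, 0.0543]
orientation: [0.979, 0.201, 0.016, 0.003]
force: [-2.3, -0.8, 7.4]
finger_gap: -0.0002
```

```bash
python3 -m pendant '0 0 0.0015 0; 0 -0.003 0.0015 0; 0 -0.005 0.001 0; 0 -0.005 0.001 0';python3 st.py .584 -.009 .054
```

```text
t: 6.8
tcp_pos: [0.5812, -0.0012, 0.054]
orientation: [0.98, 0.2, 0.018, 0.005]
force: [-4.9, -2.9, 20.9]
finger_gap: -0.0001
t 6.8 tcp [ 0.5812 -0.0012  0.054 ] F [-4.9076 -2.8759 20.9004] gap -8.14439913545031e-05 xang 23.079795745022835 z [ 0.0374 -0.0023 -0.9993]
j [-0.1091  0.9881  0.1069  1.6726 -0.1947  0.4537  0.5246]
to target, tool axes [-0.0005  0.0083  0.0001]
```

```bash
python3 -m pendant '0 -0.01 0.0008 -0.005; 0 -0.01 0.0007 0; 0 -0.01 0.0007 0; 0 -0.01 0.0007 0';python3 st.py .584 -.009 .054;python3 - <<'E'
from h import *
for c,b in(("side",(250,130,160,150)),):
    im=cv2.cvtColor(read_camera(c),cv2.COLOR_RGB2BGR);x,y,w,h=b
    cv2.imwrite(f"pics/{c}4.png",cv2.resize(im[y:y+h,x:x+w],None,fx=4,fy=4,interpolation=cv2.INTER_CUBIC))
E
```

```text
t: 7.2
tcp_pos: [0.5663, 0.0335, 0.054]
orientation: [0.979, 0.201, 0.02, 0.007]
force: [-3.8, -2.3, 20.5]
finger_gap: 0.0
t 7.2 tcp [0.5663 0.0335 0.054 ] F [-3.7752 -2.2658 20.4689] gap 1.3796606377001137e-05 xang 23.190205654602263 z [ 0.042  -0.0054 -0.9991]
j [-0.1794  0.9756  0.114   1.7297 -0.2142  0.4064  0.4826]
to target, tool axes [-0.0004  0.046   0.0009]
```

View pics/side4.png

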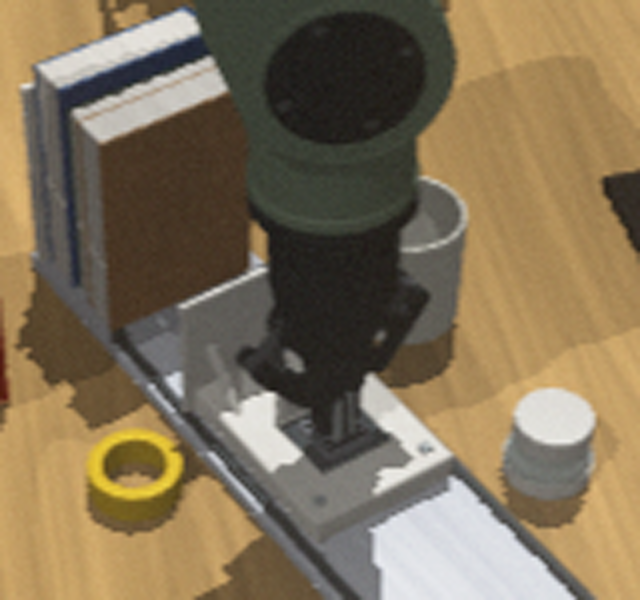

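The side crop shows the foot moved along with the finger still on the button at (345,440); the books haven't moved. Before continuing I'll check mug clearance and the remaining travel.

```bash
python3 - <<'E'
from h import *
np.set_printoptions(precision=4,suppress=True)
o=r.observe();p=o["tcp_pos"][:2];th=np.radians(23.4);X=np.array([np.cos(th),np.sin(th)]);Y=np.array([-np.sin(th),np.cos(th)])
T=lambda a:(np.array(a)/3+[165,160]-.33);S=lambda a:(np.array(a)/3+[240,130]-.33)
def loc(n,w): print(n,w,"rel tcp rackx",X@(w[:2]-p),"racky",Y@(w[:2]-p))
loc("mug rim c",onz("top",T((219,93)),.085)); loc("mug handle",onz("top",T((160,165)),.05))
loc("mug side",onz("side",S((338,158)),.085))
loc("bookc low corner",onz("top",T((232,360)),.012));loc("bookc top corner R",tri(S((217,62)),T((141,207)))[0]);
loc("bookc low side",onz("side",S((118,248)),.012))
loc("bookc top L",tri(S((98,100)),T((190,372)))[0])
E
```

```text
mug rim c [0.6405 0.1713 0.085 ] rel tcp rackx 0.12274369806340868 racky 0.09501067328403708
mug handle [0.5919 0.2209 0.05  ] rel tcp rackx 0.09784130954152245 racky 0.15979348829752663
mug side [0.6477 0.1727 0.085 ] rel tcp rackx 0.12992953665828078 racky 0.09347711363793308
bookc low corner [0.4436 0.1697 0.012 ] rel tcp rackx -0.05851205358888233 racky 0.17176368434199343
bookc top corner R [0.5452 0.2117 0.1726] rel tcp rackx 0.05133445128684356 racky 0.1699465725020204
bookc low side [0.4511 0.1705 0.012 ] rel tcp rackx -0.051344436789214694 racky 0.16954040816616056
bookc top L [0.436  0.1764 0.1752] rel tcp rackx -0.062891818196847 racky 0.18086889448736346
```

About 78 mm should remain. The mug's near edge stays about 85 mm to the side, which is clear. Continuing with the button pressed.

```bash
python3 -m pendant '0 -0.01 0.0007 -0.003; 0 -0.01 0.0006 0; 0 -0.01 0.0006 0';python3 -m pendant '0 -0.01 0.0006 0; 0 -0.01 0.0006 0; 0 -0.01 0.0006 0'; python3 st.py .584 -.009 .054
```

```text
t: 7.55
tcp_pos: [0.5542, 0.0614, 0.054]
orientation: [0.979, 0.202, 0.021, 0.008]
force: [-4.3, -2.5, 19.1]
finger_gap: -0.0002
t: 7.85
tcp_pos: [0.5426, 0.0885, 0.054]
orientation: [0.979, 0.201, 0.022, 0.008]
force: [-5.5, -2.6, 20.9]
finger_gap: 0.0001
t 7.85 tcp [0.5426 0.0885 0.054 ] F [-5.5224 -2.5677 20.9424] gap 9.340341262687044e-05 xang 23.21767346792693 z [ 0.0466 -0.0075 -0.9989]
j [-0.2953  0.9622  0.1257  1.7978 -0.2502  0.3514  0.4129]
to target, tool axes [-0.0003  0.1059  0.0026]
```

```bash
python3 -m pendant '0 -0.006 0.0007 0; 0 -0.006 0.0007 0';python3 -m pendant '0 -0.004 0.0008 0';python3 -m pendant '0 -0.004 0.0008 0';python3 -m pendant '0 -0.004 0.0008 0'; python3 st.py .584 -.009 .054
```

```text
t: 8.05
tcp_pos: [0.5377, 0.0997, 0.054]
orientation: [0.979, 0.201, 0.023, 0.009]
force: [-5.1, -4.2, 21.9]
finger_gap: -0.0001
t: 8.15
tcp_pos: [0.5362, 0.1033, 0.054]
orientation: [0.979, 0.201, 0.023, 0.009]
force: [-0.3, -9.2, 21.8]
finger_gap: 0.0001
t: 8.25
tcp_pos: [0.5356, 0.1059, 0.054]
orientation: [0.979, 0.2, 0.024, 0.01]
force: [2.5, -9.3, 16.2]
finger_gap: -0.0001
t: 8.35
tcp_pos: [0.5351, 0.1085, 0.054]
orientation: [0.979, 0.2, 0.025, 0.011]
force: [0.6, -8.5, 15.5]
finger_gap: -0.0
t 8.35 tcp [0.5351 0.1085 0.054 ] F [ 0.6198 -8.5359 15.5439] gap -2.592737045470671e-05 xang 23.07887584938007 z [ 0.054  -0.0107 -0.9985]
j [-0.3427  0.9591  0.1342  1.8178 -0.2655  0.3302  0.3838]
to target, tool axes [-0.0011  0.1272  0.0039]
```

Force against the push has jumped to about 9 N, so it is at the stop and the finger is slipping. I'll push once more with more pressure, then look.

```bash
python3 -m pendant '0 -0.003 0.001 0; 0 -0.003 0.001 0'; python3 - <<'E'
from h import *
for c,b in(("side",(230,110,160,150)),):
    im=cv2.cvtColor(read_camera(c),cv2.COLOR_RGB2BGR);x,y,w,h=b
    cv2.imwrite(f"pics/{c}5.png",cv2.resize(im[y:y+h,x:x+w],None,fx=4,fy=4,interpolation=cv2.INTER_CUBIC))
E
python3 st.py
```

```text
t: 8.55
tcp_pos: [0.5349, 0.1112, 0.0539]
orientation: [0.98, 0.198, 0.028, 0.013]
force: [-1.1, -7.3, 24.3]
finger_gap: -0.0
t 8.6 tcp [0.5349 0.1114 0.0539] F [ -0.6514 -11.5738  23.6629] gap -1.3284633820349873e-05 xang 22.928525703523437 z [ 0.0597 -0.014  -0.9981]
j [-0.3533  0.9592  0.1393  1.8216 -0.2688  0.3222  0.3765]
```

View pics/side5.png

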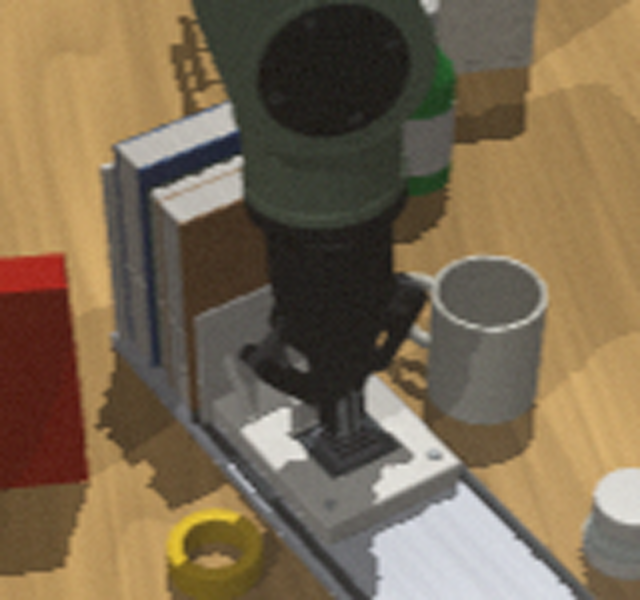

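The side crop shows the upright against the end stop, right beside the brown book at (195,400), with the finger still on the button at (348,440). I'll release straight up.

```bash
python3 -m pendant '0 0 -0.01 0; 0 0 -0.02 0; 0 0 -0.03 0; 0 0 -0.04 0; 0 0 -0.04 0; 0 0 -0.04 0'; python3 -m pendant '0 0.04 -0.02 0; 0 0.04 0 0;0 0.04 0 0; 0 0.04 0 0; 0 0.04 0 0; 0 0.04 0 0; 0 0.04 0 0; 0 0 0 0'; python3 st.py;python3 - <<'E'
from h import *
for c,b in(("side",(190,110,200,150)),("top",(150,160,200,150))):
    im=cv2.cvtColor(read_camera(c),cv2.COLOR_RGB2BGR);x,y,w,h=b
    cv2.imwrite(f"pics/{c}6f.png",im)
    cv2.imwrite(f"pics/{c}6.png",cv2.resize(im[y:y+h,x:x+w],None,fx=4,fy=4,interpolation=cv2.INTER_CUBIC))
E
```

```text
t: 9.2
tcp_pos: [0.5228, 0.113, 0.2364]
orientation: [0.98, 0.198, 0.025, 0.013]
force: [0.7, 0.7, -0.5]
finger_gap: -0.0001
t: 10.0
tcp_pos: [0.6349, -0.1526, 0.2739]
orientation: [0.979, 0.2, 0.03, 0.013]
force: [0.4, 0.1, -0.5]
finger_gap: 0.0005
t 10.0 tcp [ 0.6349 -0.1526  0.2739] F [ 0.4214  0.0698 -0.5053] gap 0.0005384001638168903 xang 23.193276210162352 z [ 0.0643 -0.0138 -0.9978]
j [ 0.0944  0.794   0.217   1.2058 -0.1761  1.0935  0.7228]
```

View pics/side6.png

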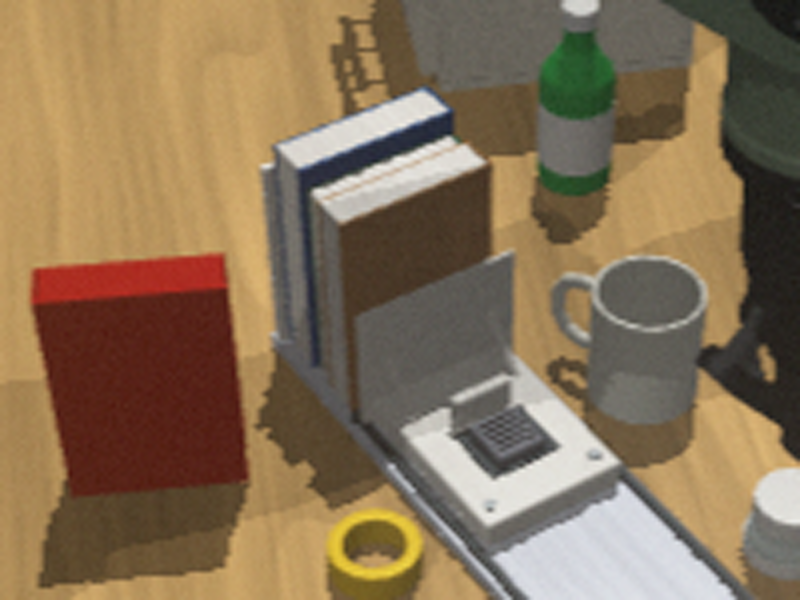

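View pics/top6.png

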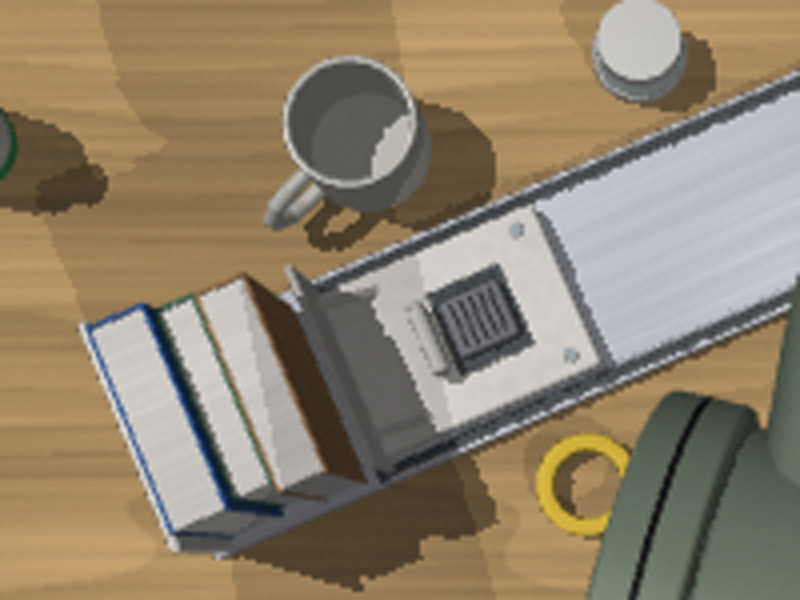

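```bash
python3 - <<'E'
from h import *
np.set_printoptions(precision=4,suppress=True)
th=np.radians(23.4);Y=np.array([-np.sin(th),np.cos(th)]);c={}
for k in("side","top"):
    read_camera(k)
    d=masks_of(k,"lock_button")[0];v,u=np.nonzero(d["region"]);c[k]=(u.mean(),v.mean());print(k,d["conf"],len(u),c[k],onz(k,c[k],.043))
print(tri(c["side"],c["top"]),"before [.5853 -.0073 .0368] err .0054")
print("travel top",Y@(onz("top",c["top"],.043)-onz("top",(317.,218.8),.043))[:2],"side",Y@(onz("side",c["side"],.043)-onz("side",(344.6,248.1),.043))[:2])
T=lambda a:np.array(a)/4+[150,160]-.375
a=onz("top",T((382,482)),.012);b=onz("top",T((366,487)),.012);print("gap",Y@(b-a)[:2])
for n in("book_c","mug","tape_roll","cream_jar","lotion","clock"):
    print(n,[(round(d["conf"],2),np.round(d["position"],3)) for d in boxes_of("side",n)][:3])
# picture change of mug/jar/tape/books region
A=cv2.imread("pics/side0.png");B=cv2.imread("pics/side6f.png")
for n,(x,y,w,h) in dict(books=(255,135,58,65),tape=(268,232,32,32),red=(195,170,60,68),mug=(330,172,38,30)).items():
    s,_=cv2.phaseCorrelate(np.float32(cv2.cvtColor(A[y:y+h,x:x+w],6)),np.float32(cv2.cvtColor(B[y:y+h,x:x+w],6)));print(n,s)
E
python3 st.py
```

```text
side 0.54 198 (np.float64(316.67171717171715), np.float64(218.82828282828282)) [0.5389 0.0979 0.043 ]
top 0.7 239 (np.float64(269.1673640167364), np.float64(240.3347280334728)) [0.5324 0.1039 0.043 ]
(array([0.5366, 0.104 , 0.0368]), np.float64(0.007083750063042624)) before [.5853 -.0073 .0368] err .0054
travel top 0.1211733916544497 side 0.12035373000483339
gap 0.00968433941244592
book_c [(0.97, array([0.481, 0.193, 0.139])), (0.76, array([0.453, 0.218, 0.162])), (0.71, array([0.319, 0.133, 0.106]))]
mug [(0.92, array([0.639, 0.152, 0.053]))]
tape_roll [(0.82, array([0.44 , 0.028, 0.022])), (0.3, array([0.571, 0.009, 0.01 ])), (0.19, array([ 0.694, -0.005,  0.048]))]
cream_jar [(0.63, array([ 0.692, -0.006,  0.046]))]
lotion [(0.64, array([0.642, 0.385, 0.076])), (0.28, array([0.569, 0.01 , 0.009]))]
clock [(0.73, array([ 0.625, -0.452,  0.08 ]))]
books (-0.09563561738458759, 0.0090831963189828)
tape (0.1608999040704564, -0.043221172709969835)
red (-0.08356113156582978, -0.08087184128480374)
mug (-0.1608677640634113, -0.08929980199609666)
t 10.6 tcp [ 0.6348 -0.1467  0.2746] F [ 0.158   0.9746 -0.0344] gap -0.00018680058679494118 xang 23.51705335994768 z [ 0.0648 -0.0109 -0.9978]
j [ 0.0873  0.7905  0.2149  1.2112 -0.1767  1.0916  0.721 ]
```

```bash
python3 -c "
from station import r
print(r.sign_off())"
```

```text
the job is handed in; nothing more can be done
None
```

The sliding bookend is at its end stop next to the books, with the lock button up again. I handed the job in at about 10.6 s with the robot clear of everything.

**What I did:** I pressed the button down with the shut fingertips and kept pressing at about 15–24 N while pushing the bookend along. At the stop the force against the push rose from about 1 N to about 9 N. I then lifted straight up.

**Last checks:**
- **Travel:** the bookend moved about 121 mm, and both cameras agree. That puts its start at about 0.079, within the stated range.
- **End stop:** the gap to the nearest book measures about 10 mm, against 7 mm expected. One notch short of the stop would show about 15 mm.
- **Button:** it measures the same height as before I started, so it is up.
- **Other things:** the books, red book, mug and tape roll shifted less than 0.2 pixel in the side picture. I located the jar, bottle and clock but did not compare them with their starting places.

**What was off:**
- **Force peak:** the first full press reached 73 N, below the 120 N wrist limit, and I eased it straight away.
- **Camera disagreement:** the two cameras differed by 5–7 mm on the button and read its height about 6 mm low.
- **Tool tilt:** the tool ended up tilted about 3–4°.

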